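File a drawing template in a lever arch file on the craft table

TASK

Lift the red-barred lever of the blue file until its rings spring wide open, slip the orange drawing template over the two upright posts, ribbed side up and long edge with the holes towards the rings, so that it lies flat on the metal base, then press the lever down until the rings snap shut and stay shut by themselves. The wire lever is springy: pull and press it steadily, only as hard as the snap needs, and do not bend it far or ram the template. Leave the two paint pots and the brush where they are, and let go of everything.

Things in the scene. Friction and masses are not known exactly. Their poses are not given: they have to be found in the camera images.
- file: Blue lever arch file lying open and fixed on the table, covers 3 mm thick, 545 x 320 mm in all. Origin: on the table, midway between its two steel posts; z up, y along the row of posts (parallel to the spine), +x from the posts towards the spine. A metal base 84 x 175 mm lies round the origin, its top 6 mm above the table. Two posts of 6 mm diameter stand at x = 0, y = +40 and -40 mm, with blunt conical tips 43 mm above the table.
- post_left (a point): Tip of the post at y = +40 mm in the file's frame, 43 mm above the table
- post_right (a point): Tip of the post at y = -40 mm in the file's frame, 43 mm above the table
- pivot (a point): Middle of the lever's hinge, at x = 0, y = -62 mm, z = 20 mm in the file's frame; the hinge line is parallel to the file's x
- lever (a joint): Turn of the lever about its pivot, measured at its root: 0 shut (lying towards the file's -y), up to 0.95 rad fully lifted. A spring with a dead point at about 0.025 rad holds it at 0 on one side and throws it open on the other. To break it open takes about 7 N upwards at the bar; to shut it from lifted takes about 12 to 14 N downwards at the bar, greatest near 0.1 rad, after which it snaps to 0 and the force drops. Above about 0.22 rad it is slack and stays where it is left.
- lever_flex (a joint): Bending of the springy wire lever, a hinge with a 4.5 N m/rad spring 18 mm out from the pivot, about 0.8 N per mm at the bar: 0 unloaded, positive when the bar is pulled up, negative when pressed down. Because of it the bar must be driven about 5 to 8 mm (in bar height) below its shut rest height before the lever snaps shut, while bending it by 0.3 rad (22 mm, about 18 N) is too far in either direction.
- bar (a point): Centre of the lever's red round bar, 12 mm diameter, 52 mm long, parallel to the file's x; it is free to be pinched from above across its diameter or hooked from below, between the lever's two wire arms (6 mm thick, centred 31 mm either side of the middle). It lies 93 mm from the pivot: shut and unloaded at y = -152 mm, z = 45 mm in the file's frame (0.27 rad above level as seen from the pivot), lifted 0.95 rad at y = -94 mm, z = 108 mm. The point's axes turn with the bar.
- rings (a joint): Swing of the two steel arches, which turn together about a rod along the file's y at x = 36 mm, z = 10 mm, driven by the lever (0.95 rad of rings per rad of lever): 0 shut (arch tips meeting the post tips, 50 mm high), 0.9 rad open (tips swung to +x, about 40 mm clear of the posts, 60 mm high).
- template: Loose orange rigid plastic drawing template lying flat on the table on the file's +y side, 50 (x) x 104 (y) x 5 mm, about 50 g. Origin: centre of its underside, z up. On its top stands a grip rib 10 mm wide (x), 56 mm long (y), 14 mm high (top 19 mm above the underside), centred at x = -8 mm, y = 0. Two 9 mm through holes at x = +15 mm, y = +40 and -40 mm. Filed, its axes agree with the file's, so that its +x edge looks to the rings.
- hole_left (a point): Centre, at the underside, of the template's hole at y = +40 mm; goes over post_left
- hole_right (a point): Centre, at the underside, of the template's hole at y = -40 mm; goes over post_right
- paint_black: Bystander: black paint pot with a black cap, 32 mm diameter, 65 mm high, origin at its foot
- paint_white: Bystander: white paint pot with a green cap, 32 mm diameter, 65 mm high, origin at its foot
- brush: Bystander: purple paint brush 175 mm long, 10 mm thick, lying on the file's far cover; origin underneath it

How it is judged (in metres and radians):
On the way, in this order (a step that is already met when the one before it is completed fails the run):
1. the lever is lifted and the rings are open (value of joint rings above 0.55 rad and value of joint lever above 0.5 rad), for 0.2 s.
2. with the rings still open, the template lies flat on the base with both holes over their posts (horizontal distance between hole_left and post_left below 0.005 m and horizontal distance between hole_right and post_right below 0.005 m and z of hole_left in the frame of file between 0.003 and 0.01 m and z of hole_right in the frame of file between 0.003 and 0.01 m and angle between template's own z axis and vertical below 0.08 rad and value of joint rings above 0.55 rad), for 0.2 s.
3. the lever is pressed down and the rings are shut over the template (horizontal distance between hole_left and post_left below 0.005 m and horizontal distance between hole_right and post_right below 0.005 m and z of hole_left in the frame of file between 0.003 and 0.01 m and z of hole_right in the frame of file between 0.003 and 0.01 m and angle between template's own z axis and vertical below 0.08 rad and value of joint lever below 0.03 rad and value of joint rings below 0.1 rad), for 0.2 s.
At the end, for the whole second after the job is handed in: The lever is down (within 0.03 rad) and the rings shut (within 0.1 rad) by themselves; the template lies flat on the base (underside at the holes 3 to 10 mm above the table, tilt under 0.08 rad) with each hole within 5 mm of its own post; all at rest (all of step 3 and linear speed of template below 0.02 m/s and velocity of joint lever between -0.05 and 0.05 rad/s); the robot touches nothing.
It fails at once if the wire lever is bent more than 0.3 rad (about 22 mm at the bar) either way (value of joint lever_flex above 0.3 rad or value of joint lever_flex below -0.3 rad).
It fails at once if the template is rammed against the file with more than 45 N (contact force between template and file above 45 N).
It fails at once if the black paint pot is moved more than 30 mm (distance of paint_black from where it was at the start of the episode above 0.03 m).
It fails at once if the white paint pot is moved more than 30 mm (distance of paint_white from where it was at the start of the episode above 0.03 m).
It fails at once if the paint brush is moved more than 30 mm (distance of brush from where it was at the start of the episode above 0.03 m).
It also fails if it takes over 72 s, if anything falls off the work surface, if the arm or the gripper's body presses on something with over 40 N, if the wrist force passes 120 N, or if a joint passes its speed limit or range.

ROBOT

A 7-joint arm with a two-finger parallel gripper is mounted at the origin on the work surface. World frame = base frame: x ahead of the robot, y to its left, z up, the work surface at z = 0. Lengths are in mm, angles in rad, forces in N, time in s.
With the tool pointing down it reaches from about 350 to 900 mm from the base axis. Payload 8.1 kg.
Tool frame: the origin (TCP) lies at the very end of the fingers, on their centre line; the grasp point (between the pads) lies 19 mm behind it; z points along the fingers, y is the line along which they close (so a half turn about z gives the same grasp; the last joint's range is limited). The gripper opens to 92 mm and grips with 3 to 60 N. Pads are 19 mm wide; open, the fingers measure 130 mm over their backs; the gripper's body (75 mm by 190 mm) begins 47 mm behind the grasp point.
Start: joints at [1.232, 0.434, 0.025, 1.573, -0.012, 1.134, -0.075], TCP at [145.988, -607.724, 226.742] pointing down, gripper open.
Joint ranges: [-2.62, 2.62], [-0.44, 2.09], [-1.27, 1.32], [0.08, 2.57], [-1.32, 4.46], [0.12, 2], [-2.74, 2.74]. Speed limits (rad/s): [2.22, 2.22, 3.01, 3.01, 3.14, 3.14, 3.14].

INTERFACE

Orientations are given as a unit quaternion [w, x, y, z].
In Python, from station import monitor, read_camera, order gives the robot as it stands.
- The arm moves only by the tool jog_arm, never from a script. Its argument "motion" is a list that holds one entry, the list of rows, each a list of 6 numbers: the shift along the world's x, y, z in cm, then the turn, a rotation vector about the world's x, y, z in rad. In form: [[[x, y, z, wx, wy, wz], ...]]. A call has 1 to 20 rows; each row shifts and turns the commanded pose from where the row before left it; what a row does not reach is not made up. A row lasts 1/8 s, in which the tool goes at most 62.5 mm and 10.7 degrees, less where a joint would pass 70% of its speed; a pose out of reach is approached as far as the arm can. A call is refused whole if a number of a shift passes 6.25 or a number of a turn 0.188, either way. A call with a gripper value outside its range is refused whole. "claw" is the closure, from -1 (fully open) to 1 (shut), set as the call begins (left out, the last holds). The fingers move at their own pace and stop on an object; "squeeze" is the grip in N (left out, the last holds). Time passes only in rows, so rows that do not move let the fingers close. It gives the time, the measured TCP pose, the force, the opening and the grip force at its end, in the units of the state.
- monitor.sense(): the state, without advancing time (a new reading comes with each control period).
- read_camera(name): name is "side" or "top" or "wrist"; returns a dict with "img" (384x512x3 uint8, red, green, blue), "intrinsics" (3x3 intrinsics, pixels), "extrinsics" (4x4, takes a point from world to camera coordinates). Camera axes: x right, y up, looking along -z (the intrinsics and any distortion apply to the point x, -y, -z); pixel columns grow to the right and rows downward; lengths in mm; the calibration is good to about 2 mm. A picture is of the moment at which its call begins. There is no depth.
- order.hand_in(): hands the job in; it is judged then, once.
The state is a dict: "time_s": time; "joints": joint angles; "dq": joint speeds; "tau": joint torques, N m; "position": TCP position; "ee_rot": TCP orientation; "contact_force": force on the tool from outside, world axes, zero at the start; "ft_torque": the same for the moment, N m; "gripper_width": finger opening in mm; "gripper_force": force on a finger pad.
Only numpy, scipy, OpenCV 4.12 (cv2) and the standard library are available. Lean on these libraries where they do the work, as an engineer would, in place of code of your own. Each camera call takes 0.05 s, during which the arm holds its last target. There are 200 camera calls.

## Working session

There is one attempt and no reset: what is moved stays moved. The work goes in short steps, Python scripts to look and compute and a tool call to move; the robot and the scene stay as the last step left them, time stands still between calls to the robot, and variables do not carry over. Pictures are saved under pics/ and viewed, at most 10 in all, crops included, and the job is handed in when it is done.

Besides the shell and the picture viewer there is one more tool, called after ">>>" as a command line: name --argument value ..., lists and objects as JSON in quotes. jog_arm: Moves the arm, as the interface text tells. Its arguments: {"type":"object","properties":{"motion":{"type":"array"},"claw":{"type":"number"},"squeeze":{"type":"number"}},"required":["motion"]}

```bash
mkdir -p pics; ls; python3 - <<'E'
from station import monitor, read_camera, order
import cv2,numpy as np
s=monitor.sense();print({k:np.round(v,3) for k,v in s.items()})
for n in("top","side","wrist"):
    c=read_camera(n);cv2.imwrite(f"pics/{n}0.png",c["img"][...,::-1]);print(n,c["intrinsics"].round(1).tolist(),c["extrinsics"].round(3).tolist(), [k for k in c])
E
```

```text
pics
{'time_s': np.float64(0.0), 'joints': array([ 1.232,  0.435,  0.025,  1.574, -0.012,  1.134, -0.075]), 'dq': array([-0.001,  0.   ,  0.001,  0.002,  0.001,  0.001,  0.   ]), 'tau': array([-0.0000e+00, -6.6785e+01,  9.8500e-01, -3.1446e+01, -6.1000e-02,
        4.3000e-02,  0.0000e+00]), 'position': array([ 145.852, -607.205,  225.943]), 'ee_rot': array([-0.001,  0.993,  0.118, -0.   ]), 'contact_force': array([ 0.661, -0.194, -0.414]), 'ft_torque': array([ 0.019, -0.076,  0.015]), 'gripper_force': np.float64(0.0), 'gripper_width': np.float64(91.683)}
top [[364.8, 0.0, 254.3], [0.0, 364.8, 186.2], [0.0, 0.0, 1.0]] [[-0.016, -1.0, -0.004, -10.769], [0.988, -0.016, 0.152, -649.609], [-0.152, -0.002, 0.988, -863.939], [0.0, 0.0, 0.0, 1.0]] ['img', 'intrinsics', 'extrinsics']
side [[451.8, 0.0, 253.5], [0.0, 451.8, 182.2], [0.0, 0.0, 1.0]] [[0.996, -0.092, -0.004, -635.751], [0.054, 0.551, 0.833, -68.039], [-0.074, -0.83, 0.553, -1019.004], [0.0, 0.0, 0.0, 1.0]] ['img', 'intrinsics', 'extrinsics']
wrist [[294.4, 0.0, 256.6], [0.0, 294.4, 189.2], [0.0, 0.0, 1.0]] [[0.233, -0.973, -0.003, -624.168], [0.939, 0.225, -0.261, 33.277], [0.255, 0.058, 0.965, -389.014], [0.0, 0.0, 0.0, 1.0]] ['img', 'intrinsics', 'extrinsics']
```

View pics/top0.png

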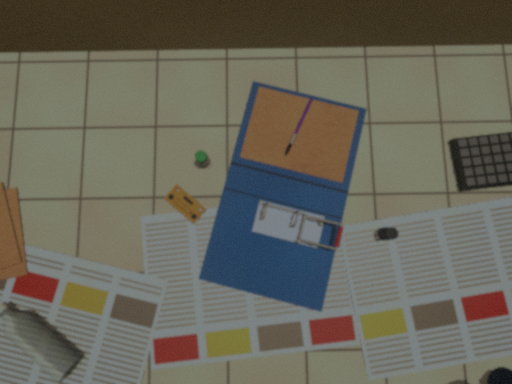

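View pics/side0.png

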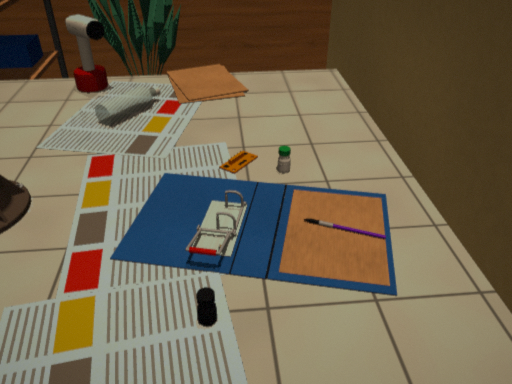

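The top view shows the file with its spine up and its lever and red bar at right (340,235). The template is at (186,203) with its holes side up-left or down-right still unknown, the white pot at (201,159), the black pot at (387,234) and the brush on the far cover. The side view shows the bar at (203,250) and the arches at (235,195) and (228,215).

```bash
cat > h.py <<'E'
import cv2,numpy as np
from station import monitor, read_camera, order
def proj(c,p):
    q=c["extrinsics"]@np.append(p,1); u=c["intrinsics"]@np.array([q[0],-q[1],-q[2]]); return u[:2]/u[2]
def ray(c,px):
    E=c["extrinsics"];R=E[:3,:3];d=np.linalg.inv(c["intrinsics"])@np.array([px[0],px[1],1.]);d=R.T@np.array([d[0],-d[1],-d[2]])
    return -R.T@E[:3,3],d/np.linalg.norm(d)
def onz(c,px,z):
    o,d=ray(c,px);return o+d*(z-o[2])/d[2]
def tri(c1,p1,c2,p2):
    A=0;b=0;L=[ray(c1,p1),ray(c2,p2)]
    for o,d in L:
        P=np.eye(3)-np.outer(d,d);A=A+P;b=b+P@o
    x=np.linalg.solve(A,b);return x,[np.linalg.norm((np.eye(3)-np.outer(d,d))@(x-o)) for o,d in L]
def blobs(m,amin=30):
    cs,_=cv2.findContours(m.astype(np.uint8),cv2.RETR_EXTERNAL,cv2.CHAIN_APPROX_NONE)
    return sorted([k for k in cs if cv2.contourArea(k)>amin],key=cv2.contourArea,reverse=True)
def hsv(c): return cv2.cvtColor(c["img"],cv2.COLOR_RGB2HSV)
E
python3 - <<'E'
from h import *
t=read_camera("top");s=read_camera("side")
h=hsv(t);H,S,V=cv2.split(h)
for nm,m,z in [("red",((H<6)|(H>174))&(S>150)&(V>70),45),("orange",(H>8)&(H<25)&(S>120)&(V>90),5),("blue",(H>100)&(H<125)&(S>120),3)]:
    for k in blobs(m)[:6]:
        r=cv2.minAreaRect(k);P=np.array([onz(t,p,z)[:2] for p in cv2.boxPoints(r)])
        print(nm,np.round(r[0],1),P.mean(0).round(1),np.linalg.norm(P[1]-P[0]).round(),np.linalg.norm(P[2]-P[1]).round(),(P[1]-P[0]).round(),(P[2]-P[1]).round())
a=cv2.resize(t["img"][140:300,150:400],None,fx=3.2,fy=3.2,interpolation=cv2.INTER_CUBIC)
cv2.imwrite("pics/tc.png",a[...,::-1])
a=cv2.resize(s["img"][130:280,120:300],None,fx=4,fy=4,interpolation=cv2.INTER_CUBIC)
cv2.imwrite("pics/sc.png",a[...,::-1])
E
```

```text
red [175.5 348.6] [266.  170.6] 98.0 50.0 [  9. -98.] [-49.  -6.]
red [484.5 305.7] [ 352.2 -566.9] 100.0 51.0 [ 15. -99.] [-51.  -3.]
red [ 34.7 285.6] [415.8 514.2] 51.0 101.0 [50. -9.] [-25. -97.]
red [331.5 329.7] [ 303.  -198.9] 96.0 48.0 [ 10. -95.] [-48.  -3.]
orange [299.3 133.8] [ 798.2 -143.9] 198.0 279.0 [192. -48.] [ -75. -269.]
orange [ 13. 231.] [552.  604.7] 248.0 69.0 [247.  22.] [ -1. -69.]
orange [184.7 203.1] [614.9 161.2] 49.0 102.0 [ 38. -31.] [-66. -77.]
blue [274.6 236.1] [529.5 -71.4] 309.0 327.0 [299. -77.] [ -87. -315.]
blue [293.1 158.1] [ 731.3 -125.1] 110.0 313.0 [108. -23.] [ -72. -305.]
blue [327.7 234.4] [ 527.7 -208.5] 48.0 29.0 [ 46. -12.] [ -7. -28.]
```

View pics/tc.png

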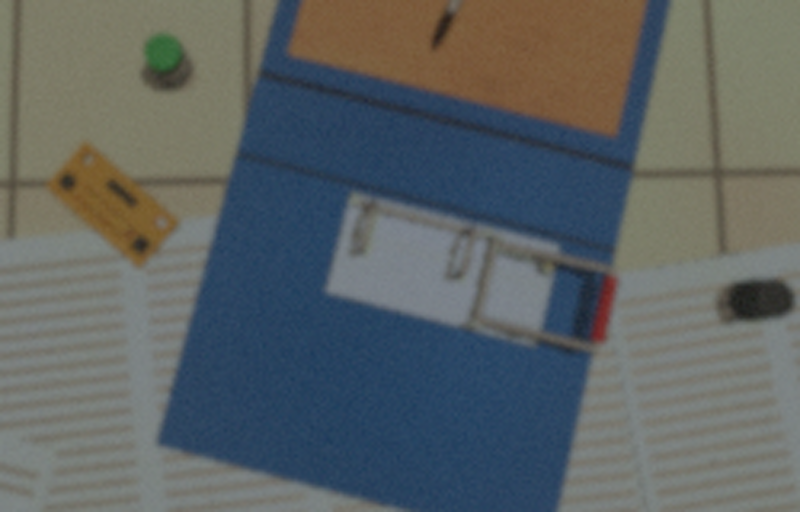

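View pics/sc.png

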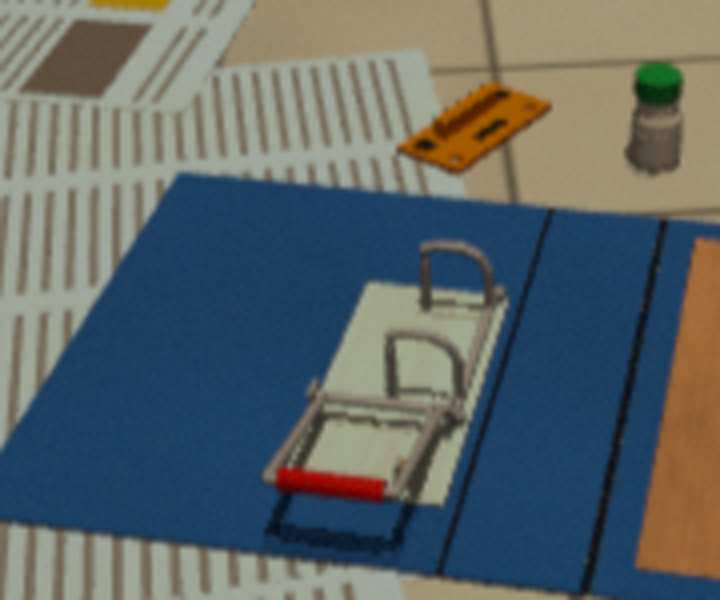

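Top crop: the template's light holes are at crop (88,160) and (162,224), so its +x edge looks up-right, towards the rings side. The base corners are near (350,190), (325,293) and (540,345), and the bar is at (605,308). Side crop: post feet at (427,306) and (393,395), bar from (277,480) to (385,490), rib on the template's far-left side.

```bash
python3 - <<'E'
from h import *
t=read_camera("top");s=read_camera("side")
T=lambda x,y:np.array([x/3.2+150,y/3.2+140]);S=lambda x,y:np.array([x/4+120,y/4+130])
pl=onz(s,S(427,306),6);pr=onz(s,S(393,395),6);print("posts feet side",pl,pr,np.linalg.norm(pl-pr))
tl=onz(s,S(423,248),45);tr=onz(s,S(388,340),45);print("tips",tl,tr)
for nm,c in (("t",t),("s",s)):
    H,Sa,V=cv2.split(hsv(c));m=((H<6)|(H>174))&(Sa>140)&(V>50)
    for k in blobs(m,10):
        r=cv2.minAreaRect(k)
        if (nm=="t" and 325<r[0][0]<350 and 220<r[0][1]<255) or (nm=="s" and 180<r[0][0]<225 and 240<r[0][1]<260):
            print(nm,r); bb=onz(c,r[0],45);print(bb)
            if nm=="t":pt=r[0]
            else:ps=r[0]
print("bar tri",tri(t,pt,s,ps))
print("holes",onz(t,T(88,160),5),onz(t,T(162,224),5),"side",onz(s,S(530,105),5),onz(s,S(455,160),5))
C=[onz(t,T(*p),6) for p in((350,190),(325,293),(540,345))];print("base",C)
# base mask blob
H,Sa,V=cv2.split(hsv(s));
for th in (-14.,):pass
for z in (3,):
    B=[onz(s,S(*p),z)[:2] for p in((182,172),(552,208))];d=B[1]-B[0];print("file edge",np.degrees(np.arctan2(d[1],d[0])))
E
```

```text
posts feet side [573.80508374 -41.80074584   6.        ] [ 552.47333278 -118.98284985    6.        ] 80.07571902776617
tips [573.07986593 -40.25735539  45.        ] [ 551.64903044 -121.78471929   45.        ]
t ((338.14605712890625, 236.03370666503906), (2.548407793045044, 18.438480377197266), 12.994616508483887)
[ 522.57365702 -225.74143868   45.        ]
s ((202.0054931640625, 250.4479522705078), (26.589935302734375, 5.391266822814941), 6.009005546569824)
[ 521.04566894 -227.24991977   45.        ]
bar tri (array([ 521.77986969, -226.02675821,   43.94713179]), [np.float64(0.8088635096669959), np.float64(0.8088635096668906)])
holes [649.54941365 180.53809887   5.        ] [595.94671489 119.46843636   5.        ] side [652.33069636 178.49988827   5.        ] [598.34331525 113.94814052   5.        ]
base [array([621.12637929, -33.91044026,   6.        ]), array([538.06567026, -12.28129006,   6.        ]), array([ 494.05384002, -183.41438882,    6.        ])]
file edge -15.5989771478367
```

>>> jog_arm --motion '[[[2.69,2.72,-0.5,0,0,-0.0355],[2.69,2.72,-0.5,0,0,-0.0355],[2.69,2.72,-0.5,0,0,-0.0355],[2.69,2.72,-0.5,0,0,-0.0355],[2.69,2.72,-0.5,0,0,-0.0355],[2.69,2.72,-0.5,0,0,-0.0355],[2.69,2.72,-0.5,0,0,-0.0355],[2.69,2.72,-0.5,0,0,-0.0355],[2.69,2.72,-0.5,0,0,-0.0355],[2.69,2.72,-0.5,0,0,-0.0355],[2.69,2.72,-0.5,0,0,-0.0355],[2.69,2.72,-0.5,0,0,-0.0355],[2.69,2.72,-0.5,0,0,-0.0355],[2.69,2.72,-0.5,0,0,-0.0355],[0,0,0,0,0,0],[0,0,0,0,0,0]]]' --claw -1 --squeeze 20

```text
time_s: 2.35
position: [522.2, -227.3, 156.7]
ee_rot: [0.0, 0.991, -0.13, -0.0]
contact_force: [-0.7, -1.3, -1.1]
gripper_width: 92.2
gripper_force: 0.0
```

```bash
python3 - <<'E'
from h import *
w=read_camera("wrist");s=monitor.sense();print(s["time_s"],s["position"],s["ee_rot"],s["joints"],s["contact_force"])
cv2.imwrite("pics/w1.png",w["img"][...,::-1])
H,Sa,V=cv2.split(hsv(w));m=((H<6)|(H>174))&(Sa>140)&(V>50)
for k in blobs(m,60):
    r=cv2.minAreaRect(k);P=[onz(w,p,45)[:2].round(1) for p in cv2.boxPoints(r)];print(r,onz(w,r[0],45),P)
E
```

```text
2.4 [ 521.94332527 -227.88363469  156.79775747] [ 3.22877846e-04  9.91421995e-01 -1.30699258e-01 -1.68997165e-04] [ 0.35199211  0.41520881 -0.04708701  1.79435186  0.02450438  0.93280331
 -1.53864459] [-0.16014135 -0.89567315 -0.4174352 ]
((256.5, 187.0), (54.0, 11.0), 90.0) [ 520.76294038 -227.59230431   45.        ] [array([ 546.9, -229.4]), array([ 544.2, -239.1]), array([ 493.3, -225.7]), array([ 496.1, -215.5])]
```

View pics/w1.png

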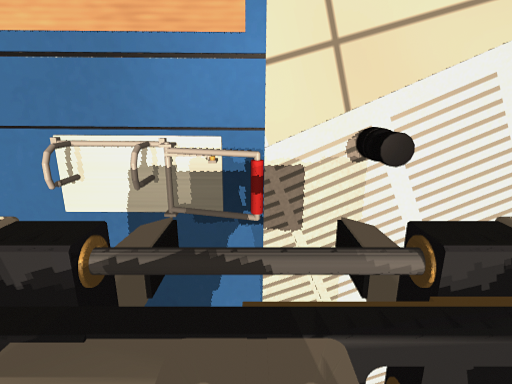

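The bar is centred at (257,187) in the wrist view, within about 1 mm of the TCP and with matching yaw. Next: descend and pinch.

>>> jog_arm --motion '[[[0,0,-2.5,0,0,0],[0,0,-2.5,0,0,0],[0,0,-2.5,0,0,0],[0,0,-2.5,0,0,0],[0,0,-0.9,0,0,0],[0,0,-0.9,0,0,0],[0,0,-0.9,0,0,0],[0,0,0,0,0,0]]]'

```text
time_s: 3.4
position: [522.4, -226.9, 29.5]
ee_rot: [-0.0, 0.991, -0.13, -0.0]
contact_force: [0.5, -0.5, -0.1]
gripper_width: 92.0
gripper_force: 0.0
```

>>> jog_arm --motion '[[[0,0,0,0,0,0],[0,0,0,0,0,0],[0,0,0,0,0,0],[0,0,0,0,0,0],[0,0,0,0,0,0],[0,0,0,0,0,0],[0,0,0,0,0,0],[0,0,0,0,0,0]]]' --claw 1 --squeeze 20

```text
time_s: 4.4
position: [522.6, -226.9, 29.7]
ee_rot: [0.0, 0.991, -0.13, -0.0]
contact_force: [0.7, -0.2, -0.4]
gripper_width: 16.0
gripper_force: 0.0
```

>>> jog_arm --motion '[[[0,0,0,0,0,0],[0,0,0,0,0,0],[0,0,0,0,0,0],[0.04,0.14,0.44,0,0,0],[0.04,0.14,0.44,0,0,0],[0.05,0.18,0.42,0,0,0],[0.05,0.19,0.43,0,0,0],[0.06,0.22,0.4,0,0,0],[0.06,0.23,0.41,0,0,0]]]'

```text
time_s: 5.52
position: [524.9, -216.9, 55.6]
ee_rot: [0.001, 0.991, -0.131, -0.0]
contact_force: [-2.8, -6.1, 0.1]
gripper_width: 11.0
gripper_force: 20.0
```

>>> jog_arm --motion '[[[0.07,0.26,0.38,0,0,0],[0.07,0.26,0.38,0,0,0],[0.08,0.29,0.35,0,0,0],[0.08,0.3,0.35,0,0,0],[0.09,0.33,0.32,0,0,0],[0.09,0.34,0.32,0,0,0],[0.09,0.35,0.28,0,0,0],[0.1,0.36,0.28,0,0,0],[0.1,0.38,0.25,0,0,0],[0.11,0.39,0.24,0,0,0],[0.11,0.4,0.21,0,0,0],[0.11,0.41,0.2,0,0,0],[0,0,0,0,0,0]]]'

```text
time_s: 7.15
position: [536.7, -176.1, 92.3]
ee_rot: [0.001, 0.991, -0.131, 0.001]
contact_force: [-6.5, -5.5, 12.0]
gripper_width: 11.0
gripper_force: 20.0
```

```bash
python3 - <<'E'
from h import *
s=read_camera("side");m=monitor.sense();print(m["position"],m["contact_force"],m["gripper_width"])
a=cv2.resize(s["img"][100:280,120:320],None,fx=3.2,fy=3.2,interpolation=cv2.INTER_CUBIC)
cv2.imwrite("pics/s2.png",a[...,::-1])
E
```

```text
[ 536.62430345 -176.2650059    92.2910699 ] [-5.50901959 -5.27332388 11.28155968] 11.481483443326542
```

View pics/s2.png

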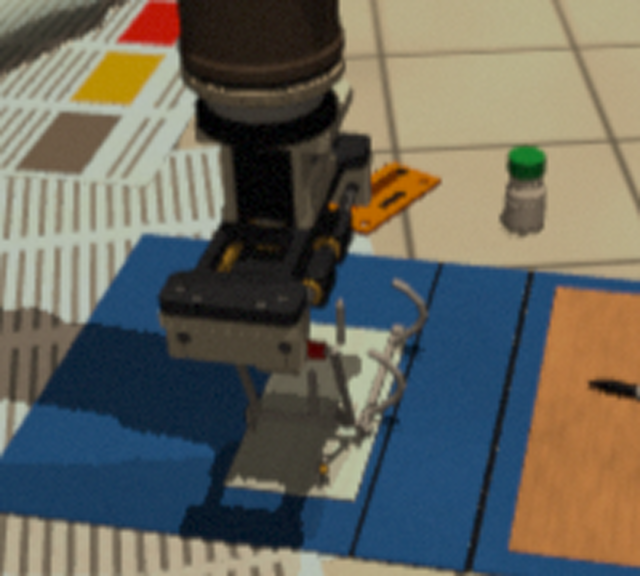

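The rings and lever stand open (arch tips at about (395,285) and (380,360), posts free). Next: let go of the bar and rise.

>>> jog_arm --motion '[[[0,0,0,0,0,0],[0,0,0,0,0,0],[0,0,0,0,0,0],[0,0,0,0,0,0],[0,0,0,0,0,0],[0,0,0,0,0,0]]]' --claw -0.3

```text
time_s: 7.95
position: [536.6, -175.2, 90.7]
ee_rot: [-0.0, 0.991, -0.13, -0.0]
contact_force: [-0.6, -0.9, -0.4]
gripper_width: 59.2
gripper_force: 0.0
```

>>> jog_arm --motion '[[[0,0,2,0,0,0],[0,0,3,0,0,0],[0,0,3,0,0,0],[0,0,2,0,0,0]]]'

```text
time_s: 8.45
position: [537.0, -175.3, 192.2]
ee_rot: [0.0, 0.991, -0.13, 0.001]
contact_force: [0.4, -0.5, -0.4]
gripper_width: 59.6
gripper_force: 0.0
```

>>> jog_arm --motion '[[[0.64,3.08,0,0,0,0.1026],[0.64,3.08,0,0,0,0.1026],[0.64,3.08,0,0,0,0.1026],[0.64,3.08,0,0,0,0.1026],[0.64,3.08,0,0,0,0.1026],[0.64,3.08,0,0,0,0.1026],[0.64,3.08,0,0,0,0.1026],[0.64,3.08,0,0,0,0.1026],[0.64,3.08,0,0,0,0.1026],[0.64,3.08,0,0,0,0.1026],[0.64,3.08,0,0,0,0.1026],[0,0,0,0,0,0],[0,0,0,0,0,0]]]' --claw -0.3

```text
time_s: 10.07
position: [607.0, 163.5, 190.4]
ee_rot: [0.0, 0.907, 0.42, -0.0]
contact_force: [-1.2, -0.3, -0.6]
gripper_width: 59.5
gripper_force: 0.0
```

```bash
python3 - <<'E'
from h import *
w=read_camera("wrist");t=read_camera("top");s=monitor.sense();print(s["time_s"],s["position"],s["ee_rot"],s["joints"])
cv2.imwrite("pics/w2.png",w["img"][...,::-1])
H,Sa,V=cv2.split(hsv(w));m=(H>8)&(H<25)&(Sa>150)&(V>80)
for k in blobs(m,300):
    r=cv2.minAreaRect(k);P=np.array([onz(w,p,5)[:2] for p in cv2.boxPoints(r)]);print(r,P.mean(0),P.round(1).tolist())
print("pot",onz(t,(201,157),65))
E
```

```text
10.175 [607.09889066 162.45853221 190.64580035] [ 4.12810606e-04  9.07711230e-01  4.19595165e-01 -2.21332568e-04] [-0.09953938  0.50136211 -0.36807891  1.58515728  0.19701965  1.0922127
 -1.22219742]
((263.0, 167.0), (86.0, 42.0), 90.0) [613.18252963 160.25229217] [[628.2, 215.1], [664.5, 184.3], [599.7, 104.1], [560.4, 137.4]]
pot [722.92473268 110.35437704  65.        ]
```

View pics/w2.png

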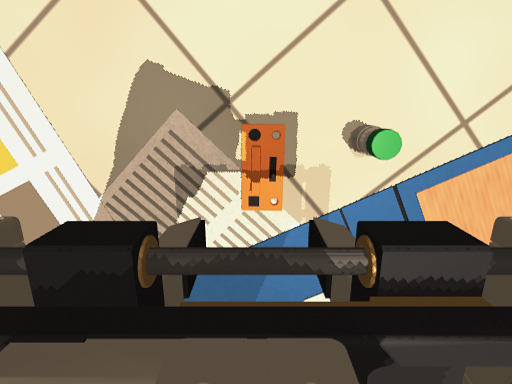

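The template is upright in the wrist view (242–284 × 125–210). Its holes are at (276,135) and (274,201), the rib is near x=255, and the yaw is aligned.

```bash
python3 - <<'E'
from h import *
w=read_camera("wrist");g=cv2.cvtColor(w["img"],cv2.COLOR_RGB2HSV)
H,Sa,V=cv2.split(g);m=((H>5)&(H<25)&(Sa>150)&(V>60)).astype(np.uint8)
C=[]
for x,y in((276,135),(274,201)):
    q=(1-m[y-9:y+9,x-9:x+9]);n,l,st,ce=cv2.connectedComponentsWithStats(q.copy());i=l[9,9];p=ce[i]+[x-9,y-9];print(i,st[i],p);C.append(onz(w,p,5))
print(C,np.linalg.norm(C[0]-C[1]));d=C[0]-C[1];a=np.arctan2(d[1],d[0]);print("y_t deg",np.degrees(a))
xt=np.array([np.sin(a),-np.cos(a)]);mid=(C[0]+C[1])[:2]/2;print("rib",mid-23*xt,"tcp",monitor.sense()["position"])
E
```

```text
2 [ 5  4  7  8 45] [274.93333333 133.86666667]
2 [ 5  5  7  7 39] [273.         199.58974359]
[array([649.82992543, 181.3109379 ,   5.        ]), array([597.95194999, 122.09212265,   5.        ])] 78.72859972772724
y_t deg 48.78038480283174
rib [606.59058237 166.85731152] tcp [607.09680256 162.41062183 190.72276147]
```

>>> jog_arm --motion '[[[0,0.3,-2.8,0,0,0],[0,0,-2.8,0,0,0],[0,0,-2.8,0,0,0],[0,0,-2.8,0,0,0],[0,0,-2.8,0,0,0],[0,0,-2.8,0,0,0],[0,0,-0.7,0,0,0],[0,0,-0.7,0,0,0],[0,0,0,0,0,0]]]'

```text
time_s: 11.35
position: [607.3, 166.5, 9.2]
ee_rot: [0.0, 0.907, 0.42, 0.0]
contact_force: [-0.4, 0.7, -0.9]
gripper_width: 60.0
gripper_force: 0.0
```

>>> jog_arm --motion '[[[0,0,0,0,0,0],[0,0,0,0,0,0],[0,0,0,0,0,0],[0,0,0,0,0,0],[0,0,0,0,0,0],[0,0,0,0,0,0],[0,0,0,0,0,0],[0,0,0,0,0,0]]]' --claw 1 --squeeze 20

```text
time_s: 12.35
position: [607.0, 166.6, 8.7]
ee_rot: [0.0, 0.907, 0.42, -0.0]
contact_force: [0.3, -0.7, -0.5]
gripper_width: 10.3
gripper_force: 20.0
```

>>> jog_arm --motion '[[[0,0,1.5,0,0,0],[0,0,3.2,0,0,0],[0,0,3.2,0,0,0],[0,0,3.2,0,0,0],[0,0,3.0,0,0,0],[-1.55,-2.82,0,0,0,0.0554],[-1.55,-2.82,0,0,0,0.0554],[-1.55,-2.82,0,0,0,0.0554],[-1.55,-2.82,0,0,0,0.0554],[-1.55,-2.82,0,0,0,0.0554],[-1.55,-2.82,0,0,0,0.0554],[-1.55,-2.82,0,0,0,0.0554],[-1.55,-2.82,0,0,0,0.0554],[0,0,0,0,0,0],[0,0,0,0,0,0],[0,0,0,0,0,0]]]'

```text
time_s: 14.35
position: [483.6, -57.9, 150.1]
ee_rot: [0.0, 0.793, 0.61, 0.0]
contact_force: [-0.0, 0.0, -0.7]
gripper_width: 9.9
gripper_force: 20.0
```

```bash
python3 - <<'E'
from h import *
w=read_camera("wrist");s=monitor.sense();print(s["time_s"],s["position"],s["ee_rot"],s["gripper_width"])
cv2.imwrite("pics/w3.png",w["img"][...,::-1])
np.savez("w3.npz",**w,pos=s["position"])
O=np.array([563,-80.5]);yf=np.array([.259,.966])
for k in(40,-40):print("expected post px",proj(w,[*(O+k*yf),43]))
E
```

```text
14.4 [483.47247472 -57.96258856 149.99667214] [4.91053659e-05 7.92475371e-01 6.09903824e-01 3.30129038e-04] 9.722651722070532
expected post px [350.43831125 145.37939561]
expected post px [343.41505646 228.9225025 ]
```

View pics/w3.png

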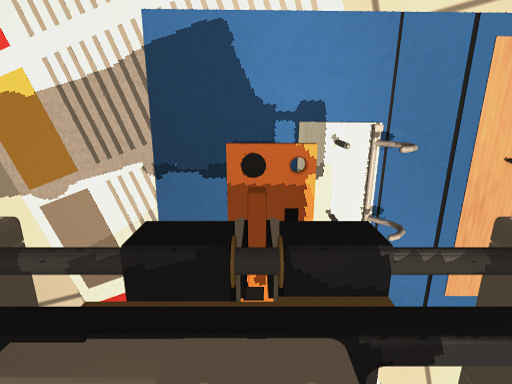

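The wrist view shows the template held with its left hole at about (298,165). The left post's foot is at about (335,137) and its tip near (347,146), and the right post is partly hidden at (331,215). The rings are open at right.

```bash
python3 - <<'E'
from h import *
w=np.load("w3.npz");a=cv2.resize(w["img"][120:230,220:365],None,fx=5.4,fy=5.4,interpolation=cv2.INTER_CUBIC);cv2.imwrite("pics/w3c.png",a[...,::-1])
E
```

```text
(no output)
```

View pics/w3c.png

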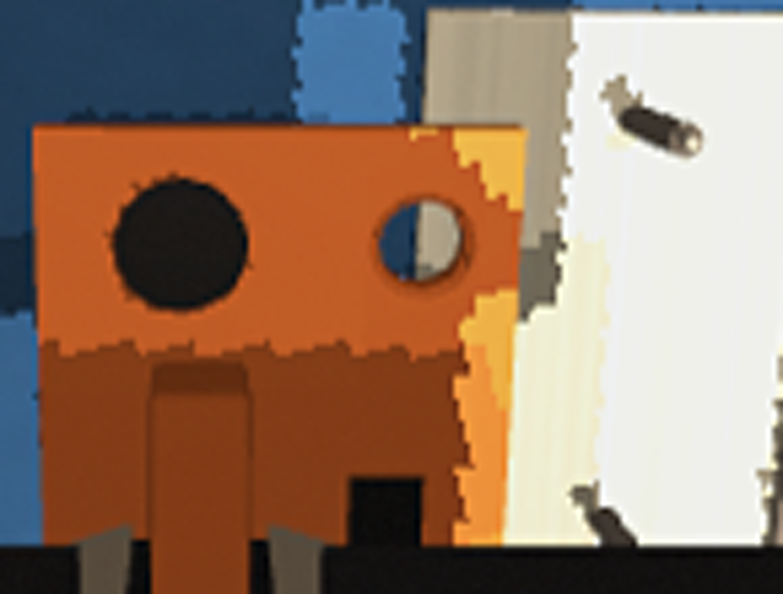

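```bash
python3 - <<'E'
from h import *
w=np.load("w3.npz");px=lambda x,y:np.array([x/5.4+220-.4,y/5.4+120-.4])
tip=onz(w,px(690,140),43);f1=onz(w,px(626,115),6);f2=onz(w,px(590,505),6)
h=onz(w,px(423,241),146);c1=onz(w,px(33,127),146.3);c2=onz(w,px(525,127),146.3)
c3=onz(w,px(505,540),146.3);c4=onz(w,px(42,540),146.3)
ang=lambda v:np.degrees(np.arctan2(v[1],v[0]))
print("tip",tip,"feet",f1,f2,np.linalg.norm(f1-f2),"y_f deg",ang(f1-f2),ang(tip-f2))
print("hole",h,"x_t",ang(c2-c1),np.linalg.norm(c2-c1),"edges",ang(c2-c3),ang(c1-c4))
a=np.radians(-14.9);xt=np.array([np.cos(a),np.sin(a)]);yt=np.array([-xt[1],xt[0]])
d=h[:2]-w["pos"][:2];print("hole rel tcp in tool",d@xt,d@yt," end edge",((c1+c2)/2)[:2]-w["pos"][:2]@np.eye(2),(((c1+c2)/2)[:2]-w["pos"][:2])@yt)
print("shift left post tip",tip-h,"foot",f1-h)
E
```

```text
tip [570.69996889 -41.28672131  43.        ] feet [569.81734368 -40.63504461   6.        ] [ 548.14180707 -114.97218856    6.        ] 77.43280866423049 y_f deg 73.74414997268546 72.978488927538
hole [514.97049609 -24.812285   146.        ] x_t -14.902081455169638 49.29839662243844 edges 75.3411921083735 74.79483245045593
hole rel tcp in tool 21.914904244047502 40.1348346030985  end edge [20.0943461  48.20654073] 51.75256316258923
shift left post tip [  55.7294728   -16.47443632 -103.        ] foot [  54.84684759  -15.82275961 -140.        ]
```

>>> jog_arm --motion '[[[1.84,-0.54,0,0,0,0],[1.84,-0.54,0,0,0,0],[1.85,-0.54,0,0,0,0],[0,0,-2,0,0,0],[0,0,-2,0,0,0],[0,0,-2,0,0,0],[0,0,-2,0,0,0],[0,0,-1.3,0,0,0],[0,0,0,0,0,0],[0,0,0,0,0,0],[0,0,0,0,0,0]]]'

```text
time_s: 15.78
position: [538.9, -75.2, 57.5]
ee_rot: [0.0, 0.793, 0.609, 0.0]
contact_force: [0.2, 0.7, -0.1]
gripper_width: 9.8
gripper_force: 20.0
```

```bash
python3 - <<'E'
from h import *
w=read_camera("wrist");t=read_camera("side");s=monitor.sense();print(s["time_s"],s["position"],s["ee_rot"],s["contact_force"])
np.savez("w4.npz",**w,pos=s["position"])
print(proj(w,[570.5,-41,43]))
a=cv2.resize(w["img"][130:220,230:320],None,fx=4.4,fy=4.4,interpolation=cv2.INTER_CUBIC)
b=cv2.resize(t["img"][150:240,180:270],None,fx=4.4,fy=4.4,interpolation=cv2.INTER_CUBIC)
cv2.imwrite("pics/c4.png",np.hstack([a,b])[...,::-1])
E
```

```text
15.875 [538.63949164 -75.32328035  57.30157607] [3.88483832e-04 7.92929695e-01 6.09312921e-01 3.34445371e-04] [ 0.04803534  0.32115869 -0.33565921]
[295.44352591 159.11973099]
```

View pics/c4.png

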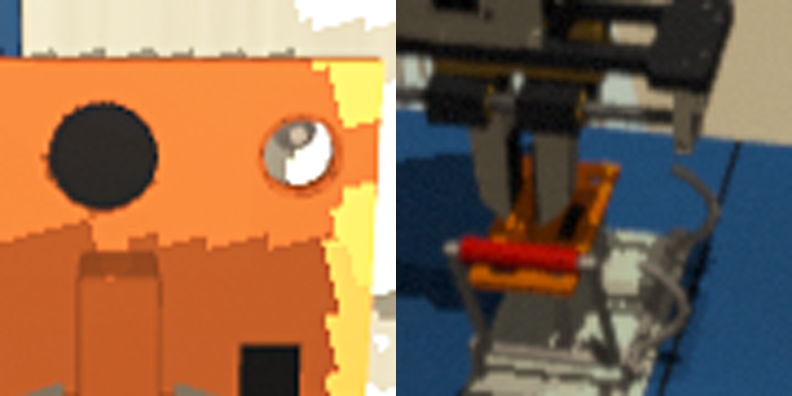

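The left panel shows the post tip visible through the left hole at crop (300,132), with the hole centre at (298,153). The side view shows the posts not touching yet.

```bash
python3 - <<'E'
from h import *
w=np.load("w4.npz");px=lambda x,y:np.array([x/4.4+230-.4,y/4.4+130-.4])
z=w["pos"][2]-8.7+5
h=onz(w,px(298.5,153),z);t=onz(w,px(299,132),43);d=(t-h)[:2];print(h,t,d)
a=np.radians(-14.9);xt=np.array([np.cos(a),np.sin(a)]);yt=np.array([-xt[1],xt[0]]);print(d@xt,d@yt,(h[:2]-w["pos"][:2])@xt,(h[:2]-w["pos"][:2])@yt)
E
```

```text
[569.98418824 -42.10602997  53.60157607] [571.63018714 -41.59572063  43.        ] [1.6459989  0.51030934]
1.4594366975295547 0.9163910291274249 21.749520636893916 40.160105579647194
```

>>> jog_arm --motion '[[[0.16,0.05,0,0,0,0],[0,0,-0.3,0,0,0],[0,0,-0.3,0,0,0],[0,0,-0.3,0,0,0],[0,0,-0.3,0,0,0],[0,0,0,0,0,0]]]'

```text
time_s: 16.62
position: [539.7, -74.7, 44.4]
ee_rot: [-0.0, 0.793, 0.609, -0.0]
contact_force: [-0.6, -0.2, -0.2]
gripper_width: 9.8
gripper_force: 20.0
```

>>> jog_arm --motion '[[[0,0,-0.5,0,0,0],[0,0,-0.5,0,0,0],[0,0,-0.5,0,0,0],[0,0,-0.5,0,0,0],[0,0,-0.4,0,0,0],[0,0,-0.3,0,0,0],[0,0,-0.15,0,0,0],[0,0,0,0,0,0],[0,0,0,0,0,0]]]'

```text
time_s: 17.75
position: [540.0, -74.7, 16.4]
ee_rot: [0.0, 0.793, 0.609, 0.0]
contact_force: [-0.2, -0.2, -1.1]
gripper_width: 9.6
gripper_force: 20.0
```

>>> jog_arm --motion '[[[0,0,-0.1,0,0,0],[0,0,0,0,0,0]]]'

```text
time_s: 18.0
position: [539.8, -74.8, 15.2]
ee_rot: [0.0, 0.793, 0.609, -0.0]
contact_force: [-0.0, -1.2, -0.9]
gripper_width: 10.0
gripper_force: 20.0
```

>>> jog_arm --motion '[[[0,0,0,0,0,0],[0,0,0,0,0,0],[0,0,0,0,0,0],[0,0,0,0,0,0],[0,0,1,0,0,0],[0,0,2,0,0,0],[0,0,3,0,0,0],[0,0,4,0,0,0],[0,0,4,0,0,0],[0,0,4,0,0,0],[0,0,0,0,0,0]]]' --claw 0.4

```text
time_s: 19.38
position: [541.8, -74.5, 199.1]
ee_rot: [0.002, 0.793, 0.609, 0.002]
contact_force: [0.2, 0.6, -0.5]
gripper_width: 27.4
gripper_force: 0.0
```

```bash
python3 - <<'E'
from h import *
w=read_camera("wrist");s=monitor.sense();print(s["time_s"],s["position"],s["ee_rot"],s["contact_force"],s["joints"])
np.savez("w5.npz",**w,pos=s["position"])
H,Sa,V=cv2.split(hsv(w));m=(H>5)&(H<25)&(Sa>150)&(V>60)
for k in blobs(m,300):
    r=cv2.minAreaRect(k);P=np.array([onz(w,p,11)[:2] for p in cv2.boxPoints(r)]);print(r,P.mean(0),P.round(1).tolist(),np.linalg.norm(P[0]-P[1]),np.linalg.norm(P[2]-P[1]))
t=read_camera("top");H,Sa,V=cv2.split(hsv(t));m=((H<6)|(H>174))&(Sa>140)&(V>50)
for k in blobs(m,8):
    r=cv2.minAreaRect(k);
    if 280<r[0][0]<360 and 190<r[0][1]<260:print("bar",r[0],onz(t,r[0],107))
t=read_camera("side");H,Sa,V=cv2.split(hsv(t));m=((H<6)|(H>174))&(Sa>140)&(V>50)
for k in blobs(m,8):
    r=cv2.minAreaRect(k);
    if 180<r[0][0]<240 and 190<r[0][1]<260:print("bar s",r[0],onz(t,r[0],107))
E
```

```text
19.425 [540.68074076 -74.70157808 197.10078907] [0.00126594 0.79291314 0.60933224 0.00117118] [-0.62464859  0.27052331 -1.04333895] [ 0.39491964  0.37810184 -0.47211107  1.77979517  0.1983127   1.02716028
 -0.41152226]
((260.0, 169.5), (85.0, 42.0), 90.0) [545.48231357 -76.69459752] [[535.4, -20.6], [581.9, -33.1], [557.4, -133.3], [507.2, -119.8]] 48.18164240624392 103.146087191166
((5.3022918701171875, 129.88824462890625), (98.9795913696289, 45.32236862182617), 60.43964767456055) [276.0875025   43.42458233] [[245.4, 89.7], [298.7, 99.7], [308.8, -1.5], [251.5, -14.2]] 54.21969689328914 101.68479632366513
((272.0, 301.0), (8.0, 310.0), 90.0) [ 516.18409507 -253.72273497] [[316.6, -193.1], [718.8, -302.3], [717.4, -314.9], [311.9, -204.6]] 416.85951438228267 12.633932444485241
bar s (207.60772705078125, 207.6384735107422) [ 535.57439881 -177.95669433  107.        ]
```

>>> jog_arm --motion '[[[-0.04,-1.02,0,0,0,-0.157],[-0.04,-1.02,0,0,0,-0.157],[-0.04,-1.02,0,0,0,-0.157],[-0.04,-1.02,0,0,0,-0.157],[-0.04,-1.02,0,0,0,-0.157],[-0.04,-1.02,0,0,0,-0.157],[-0.04,-1.02,0,0,0,-0.157],[-0.04,-1.02,0,0,0,-0.157],[-0.04,-1.02,0,0,0,-0.157],[-0.04,-1.02,0,0,0,-0.157],[0,0,0,0,0,0],[0,0,0,0,0,0]]]' --claw -0.3

```text
time_s: 21.02
position: [535.5, -176.0, 194.5]
ee_rot: [-0.0, 0.992, -0.127, -0.001]
contact_force: [-0.1, 0.6, -0.2]
gripper_width: 59.5
gripper_force: 0.0
```

```bash
python3 - <<'E'
from h import *
w=read_camera("wrist");s=monitor.sense();print(s["time_s"],s["position"],s["ee_rot"],s["joints"])
H,Sa,V=cv2.split(hsv(w));m=((H<6)|(H>174))&(Sa>140)&(V>50)
for k in blobs(m,100):
    r=cv2.minAreaRect(k);print(r,onz(w,r[0],107))
    ws=r[0] if r[0][1]<230 and 150<r[0][0]<350 else None
    t=read_camera("side")
    if ws is not None:print(tri(w,ws,t,(207.6,207.6)))
E
```

```text
21.075 [ 535.67015366 -175.92240301  194.71728912] [-2.00912730e-04  9.91835884e-01 -1.27519669e-01 -5.22436459e-04] [ 0.29760315  0.37062499 -0.10030539  1.75933163  0.04233599  1.01480915
 -1.64485729]
((256.7257995605469, 192.4681396484375), (13.170884132385254, 59.23148727416992), 1.4320961236953735) [ 535.40951307 -176.77260643  107.        ]
(array([ 535.36972849, -176.7484997 ,  106.25823046]), [np.float64(0.16062824059578437), np.float64(0.1606282405956659)])
```

>>> jog_arm --motion '[[[0,-0.08,-2.5,0,0,0],[0,0,-2.5,0,0,0],[0,0,-2.5,0,0,0],[0,0,-1.5,0,0,0],[0,0,-1.4,0,0,0],[0,0,0,0,0,0]]]'

```text
time_s: 21.88
position: [535.5, -177.3, 90.5]
ee_rot: [-0.0, 0.992, -0.129, -0.001]
contact_force: [0.7, 0.9, -0.7]
gripper_width: 59.6
gripper_force: 0.0
```

>>> jog_arm --motion '[[[0,0,0,0,0,0],[0,0,0,0,0,0],[0,0,0,0,0,0],[0,0,0,0,0,0],[0,0,0,0,0,0],[0,0,0,0,0,0],[0,0,0,0,0,0]]]' --claw 1 --squeeze 30

```text
time_s: 22.75
position: [535.9, -177.5, 91.3]
ee_rot: [-0.0, 0.992, -0.129, 0.0]
contact_force: [0.3, 0.4, 0.6]
gripper_width: 10.6
gripper_force: 30.0
```

>>> jog_arm --motion '[[[-0.11,-0.4,-0.2,0,0,0],[-0.11,-0.41,-0.21,0,0,0],[-0.1,-0.38,-0.24,0,0,0],[-0.11,-0.39,-0.25,0,0,0],[-0.09,-0.35,-0.28,0,0,0],[-0.1,-0.36,-0.28,0,0,0],[-0.09,-0.33,-0.32,0,0,0],[-0.09,-0.34,-0.32,0,0,0],[-0.08,-0.29,-0.35,0,0,0],[-0.08,-0.3,-0.35,0,0,0],[-0.07,-0.26,-0.38,0,0,0],[-0.07,-0.26,-0.38,0,0,0],[-0.06,-0.22,-0.4,0,0,0],[-0.06,-0.23,-0.41,0,0,0],[0,0,0,0,0,0]]]'

```text
time_s: 24.62
position: [523.6, -222.5, 47.3]
ee_rot: [-0.0, 0.992, -0.129, -0.0]
contact_force: [-1.3, 3.3, 3.6]
gripper_width: 10.8
gripper_force: 30.0
```

>>> jog_arm --motion '[[[-0.05,-0.18,-0.42,0,0,0],[-0.05,-0.19,-0.43,0,0,0],[-0.03,-0.14,-0.29,0,0,0],[-0.02,-0.07,-0.29,0,0,0],[-0.02,-0.07,-0.3,0,0,0],[0,0,0,0,0,0]]]'

```text
time_s: 25.38
position: [522.6, -227.5, 30.8]
ee_rot: [-0.001, 0.992, -0.129, 0.0]
contact_force: [-0.7, 9.4, 10.1]
gripper_width: 11.1
gripper_force: 30.0
```

>>> jog_arm --motion '[[[0.02,0.06,-0.2,0,0,0],[0,0,-0.2,0,0,0],[0,0,-0.15,0,0,0],[0,0,0,0,0,0]]]'

```text
time_s: 25.88
position: [522.6, -228.7, 25.2]
ee_rot: [0.0, 0.992, -0.129, 0.0]
contact_force: [-1.0, 4.6, 6.1]
gripper_width: 11.0
gripper_force: 30.0
```

>>> jog_arm --motion '[[[0,0,-0.2,0,0,0],[0,0,0,0,0,0],[0,0,0,0,0,0]]]'

```text
time_s: 26.25
position: [522.6, -229.0, 23.4]
ee_rot: [0.0, 0.992, -0.129, 0.0]
contact_force: [-1.7, 3.2, 7.4]
gripper_width: 10.9
gripper_force: 30.0
```

>>> jog_arm --motion '[[[0,0,0.2,0,0,0],[0,0,0.3,0,0,0],[0,0,0,0,0,0],[0,0,0,0,0,0]]]'

```text
time_s: 26.75
position: [522.6, -228.2, 27.8]
ee_rot: [-0.0, 0.992, -0.129, 0.0]
contact_force: [0.9, 4.9, 1.1]
gripper_width: 11.2
gripper_force: 30.0
```

>>> jog_arm --motion '[[[0,0,0,0,0,0],[0,0,0,0,0,0],[0,0,0,0,0,0],[0,0,0,0,0,0],[0,0,0,0,0,0],[0,0,0,0,0,0]]]' --claw -0.3

```text
time_s: 27.5
position: [522.2, -228.6, 27.7]
ee_rot: [0.0, 0.992, -0.129, -0.0]
contact_force: [0.0, -0.3, 0.4]
gripper_width: 59.2
gripper_force: 0.0
```

>>> jog_arm --motion '[[[0,0,1,0,0,0],[0,0,2,0,0,0],[0,0,3,0,0,0],[0,0,3,0,0,0],[0,0,3,0,0,0],[-2,-3,3,0,0,0],[-3,-4,2,0,0,0],[-3,-4,2,0,0,0],[-3,-4,0,0,0,0],[-3,-4,0,0,0,0],[0,0,0,0,0,0],[0,0,0,0,0,0]]]'

```text
time_s: 29.0
position: [382.5, -418.1, 218.2]
ee_rot: [-0.0, 0.992, -0.129, 0.0]
contact_force: [0.8, -1.0, -1.0]
gripper_width: 59.5
gripper_force: 0.0
```

```bash
python3 - <<'E'
from h import *
t=read_camera("top");s=read_camera("side");m=monitor.sense();print(m["time_s"],m["position"],m["contact_force"],m["dq"].round(3))
P=[]
for c,(a,b,d,e) in ((t,(320,350,220,255)),(s,(180,225,235,260))):
    H,Sa,V=cv2.split(hsv(c));k=((H<6)|(H>174))&(Sa>140)&(V>50)
    for q in blobs(k,8):
        r=cv2.minAreaRect(q)
        if a<r[0][0]<b and d<r[0][1]<e:P.append(r[0]);print(r)
if len(P)==2:print("bar",tri(t,P[0],s,P[1]))
H,Sa,V=cv2.split(hsv(t));k=(H>5)&(H<25)&(Sa>130)&(V>90)
for q in blobs(k,20):
    r=cv2.minAreaRect(q);p=onz(t,r[0],11)
    if 500<p[0]<640 and abs(p[1]+70)<100:print("templ",p,r)
for x in(0,1):pass
S=cv2.resize(s["img"][140:270,150:290],None,fx=4,fy=4,interpolation=cv2.INTER_CUBIC);cv2.imwrite("pics/s9.png",S[...,::-1])
E
```

```text
29.1 [ 383.32085863 -417.35728356  218.0044096 ] [-0.30417976  0.2146408  -0.59802253] [-0.006  0.002  0.001  0.002  0.004 -0.002  0.001]
((338.23529052734375, 236.05885314941406), (2.425356149673462, 18.432706832885742), 14.03624439239502)
((202.0054931640625, 250.4479522705078), (26.589935302734375, 5.391266822814941), 6.009005546569824)
bar (array([ 521.75188989, -226.20555521,   44.10522514]), [np.float64(0.7698163005187331), np.float64(0.7698163005184836)])
templ [547.71595875 -75.65456208  11.        ] ((276.1808166503906, 227.31654357910156), (37.37205505371094, 17.198801040649414), 13.626996040344238)
```

The bar is back at exactly its shut pixel position. The template's measured centre (547.7, −75.7) fits the filed pose (548.5, −76.6), and the robot is clear.

```bash
python3 -c "
from station import order
print(order.hand_in())"
```

```text
the job is handed in; nothing more can be done
None
```

I opened the rings, put the template flat over both posts, and snapped the lever shut again; the arm was clear when I handed the job in at about 29 s. The last camera measurements matched the filed pose and the shut bar position; the hand-in gave no verdict.

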